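# Nip a lattice panel in its jig and lock the stop with a hex key

## Task

Slide the jig's wooden stop along its track until the small lattice panel is held snugly, with no gap, between the stop and the end fence. Then take the T-handle hex key from its block, seat it fully down in the socket of the cap screw on the stop, and turn it clockwise (seen from above) until the screw comes to its end, less than a quarter turn. Let go and leave the key standing in the screw; leave the glue bottle, tape roll and awl where they are.

Things in the scene. Friction and masses are not known exactly. Their poses are not given: they have to be found in the camera images.
- jig: Fixed plywood board, 170 (x) by 350 (y) by 12 mm, origin at the centre of its underside. In its frame: the pale end fence (20 mm thick, 18 mm above the board) crosses the -y end, inner face at y = -145 mm; a back fence of that height runs along the panel's +x side, inner face at x = +69.5 mm; two aluminium track strips run along y to the +y end.
- panel_center (a point): Centre of the loose lattice panel of reddish wood, 120 by 120 by 22 mm, about 0.3 kg, 3 by 3 star-shaped cells, lying flat on the jig board up to about 10 mm from the end fence. Snug at the end fence its centre is at y = -85 mm in the jig frame. It slides along when the stop pushes it.
- stop (a joint): Travel of the wooden stop along its track, m; grows towards the end fence (jig -y). 0 = farthest; 0.090 = panel held with no gap (above 0.086 counts as snug). Slides at about 5 N (8 N with the panel), stays where left, starts 30 to 80 mm from the panel. Pale block 90 (jig x) by 50 (jig y) mm, its top 44 mm above the bench, the cap screw on its middle.
- stop_back (a point): Centre of the back face of the stop (away from the panel, 90 mm wide, 32 mm high), 28 mm above the bench; push it here. Axes parallel to the jig's. The jig board behind it (jig +y) is bare for 55 mm or more, then bench.
- screw (a joint): Angle of the cap screw, rad, growing clockwise seen from above. Starts between 0 and 0.5 (loose); hard end at 1.3 (tight; above 1.2 counts). Turning takes about 0.15 N m; it stays where left and does not rise or sink. At 0 two opposite flats of its socket are square to the jig's x axis.
- socket_mouth (a point): Centre of the mouth of the hex socket, level with the top of the cap screw's head (steel, 29 mm across, top 61 mm above the bench). The socket is a hexagon 15 mm across flats and 13 mm deep, open upwards. Turns with the screw: its x axis is square to two opposite flats.
- socket_floor (a point): Centre of the socket's floor, 13 mm below the mouth; same axes.
- key_handle (a point): Centre of the black bar handle of the loose T-handle hex key (0.16 kg): bar 80 (key x) by 16 (y) by 24 mm high, centre 100 mm above the bench as the key stands in its block. Dark steel shank straight down from its middle: hexagon 14 mm across flats, two of them square to key x, lowest 4 mm tapered to 10 mm. It fits the socket every 60 degrees with about 8 degrees of play either way.
- key_tip (a point): Centre of the lower end of the key's shank, 88 mm below the handle's centre (76 mm below its underside); same axes. Fully seated it is at the socket's floor.
- key_block: Fixed pale wooden block 80 by 70 by 50 mm, origin at the centre of its underside, with one 18 mm round hole 38 mm deep in the middle of its top that holds the key; to the left or right of the jig.
- glue: White glue bottle, 60 mm across, 150 mm high, standing on the bench on the other side of the jig from the key block; origin at the centre of its underside. Leave it alone.
- tape: Roll of brown tape, 72 mm across, 19 mm high, lying on the bench beside the jig; origin at the centre of its underside. Leave it alone.
- awl: Awl with a dark wooden handle, 160 mm long, 26 mm thick, lying on the bench beside the jig; origin on the bench near its middle. Leave it alone.
- key: The whole hex key (see its handle): origin at the tip of its shank, z axis up along the shank, x axis along the handle bar.
- panel: The whole small lattice panel (see its centre): origin at the centre of its underside, axes along its edges.
Things that resemble listed ones, but are neither listed nor needed, are in the scene too. Of the things shaped like the key, the dark steel one is meant. Leave any yellow look-alike of the panel alone.

How it is judged (in metres and radians):
On the way, in this order (a step that is already met when the one before it is completed fails the run):
1. the stop holds the panel snugly against the end fence, the screw still loose and the key still in its block (value of joint stop above 0.086 m and y of panel_center in the frame of jig below -0.081 m and z of panel_center in the frame of jig below 0.026 m and value of joint screw below 0.75 rad and height (world z) of key_tip below 0.03 m), for 0.2 s.
2. the key is fully down in the socket, the screw still loose (horizontal distance between key_tip and socket_floor below 0.003 m and z of key_tip in the frame of socket_floor below 0.003 m and angle between key's own z axis and vertical below 0.2 rad and value of joint screw below 0.85 rad), for 0.1 s.
3. the screw is turned tight with the key seated (horizontal distance between key_tip and socket_floor below 0.003 m and z of key_tip in the frame of socket_floor below 0.003 m and angle between key's own z axis and vertical below 0.2 rad and value of joint screw above 1.2 rad), for 0.1 s.
At the end, for the whole second after the job is handed in: Stop travel above 0.086 m; panel flat, its centre within 4 mm of its snug place by the end fence; screw above 1.2 rad; key standing in the socket, tip within 3 mm of the floor in height and centre, leaning under 0.2 rad; key and panel at rest (all of step 3 and value of joint stop above 0.086 m and y of panel_center in the frame of jig below -0.081 m and z of panel_center in the frame of jig below 0.026 m and linear speed of each of key, panel below 0.02 m/s); the robot touches nothing.
It fails at once if the screw is tightened (above 0.85 rad) while the stop is not against the panel (travel below 0.084 m) (value of joint screw above 0.85 rad and value of joint stop below 0.084 m).
It fails at once if the glue bottle, tape roll or awl is moved more than 30 mm, or the bottle is tipped (distance of any of glue, tape, awl from where it was at the start of the episode above 0.03 m or angle between glue's own z axis and vertical above 0.3 rad).
It also fails if it takes over 58 s, if anything falls off the work surface, if the arm or the gripper's body presses on something with over 40 N, if the wrist force passes 120 N, or if a joint passes its speed limit or range.

## Robot

A 6-joint arm with a two-finger parallel gripper is mounted at the origin on the work surface. World frame = base frame: x ahead of the robot, y to its left, z up, the work surface at z = 0. Lengths are in mm, angles in rad, forces in N, time in s.
With the tool pointing down it reaches from about 400 to 925 mm from the base axis. Payload 12.5 kg.
Tool frame: the origin (TCP) lies where the fingers leave the gripper's body, on its centre line; the fingertips stand 78 mm ahead of it and the grasp point (between the pads) lies 59 mm ahead of it (env.nose_length is the distance from the TCP to the fingertips, in mm); z points along the fingers, y is the line along which they close (so a half turn about z gives the same grasp; the last joint's range is limited). The gripper opens to 95 mm and grips with 3 to 60 N. Pads are 20 mm wide; open, the fingers measure 119 mm over their backs; the gripper's body (75 mm by 180 mm) begins 59 mm behind the grasp point.
Start: joints at [1.03, 0.491, 1.559, -0, 1.092, -0.106], TCP at [263.251, 566.866, 292.261] pointing down, gripper open.
Joint ranges: [-3.1, 3.1], [-0.84, 2.19], [0.05, 2.79], [-1.13, 4.28], [0.06, 2.93], [-2.69, 2.69]. Speed limits (rad/s): [2.22, 2.22, 2.79, 3.14, 3.14, 3.14].

## Interface

Orientations are given as [roll, pitch, yaw] about the fixed x, y, z axes, in that order (R = Rz(yaw) Ry(pitch) Rx(roll)).
In Python, from cell import env gives the robot as it stands. The module is installed in compiled form; this text tells all that it offers.
- The arm moves only by the tool send_rows, never from a script. Its argument "series" is text: rows parted by semicolons, each of 6 numbers parted by spaces: the shift along the tool's x, y, z as a fraction of full scale, then the turn, a rotation vector about the tool's x, y, z as a fraction of full scale. A call has 1 to 5 rows; each row shifts and turns the commanded pose from where the row before left it, along the tool's axes as they then stand; what a row does not reach is not made up. Full scale, the value 1, is 60 mm for a shift and 10 degrees for a turn. A row lasts 1/8 s, in which the tool goes at most 62.5 mm and 10.7 degrees, less where a joint would pass 70% of its speed; a pose out of reach is approached as far as the arm can. A call with a number of a shift or a turn outside -1 to 1 is refused whole. A call with a gripper value outside its range is refused whole. "fingers" is the opening, from 0 (shut) to 1 (fully open), set as the call begins (left out, the last holds). The fingers move at their own pace and stop on an object; the grip force is fixed at half the most. Time passes only in rows, so rows that do not move let the fingers close. It gives the time, the measured TCP pose, the force, the opening and the grip force at its end, in the units of the state.
- env.state(): the state, without advancing time (a new reading comes with each control period).
- env.read_camera(name): name is "side" or "top" or "wrist"; returns a dict with "color" (384x512x3 uint8, red, green, blue), "z_map" (384x512 float32, mm along the optical axis (not along the pixel's ray), 0 where there is no reading), "fovy" (degrees; the focal length in pixels is half the picture's height over the tangent of half this angle, whatever the lens; pixels are square), "cx", "cy" (the principal point, pixels), "R" (3x3) and "t" (3): a world point X has camera coordinates R X + t. Camera axes: x right, y down, z forward; pixel columns grow to the right and rows downward; lengths in mm; the calibration is good to about 2 mm. A picture is of the moment at which its call begins.
- env.job_done(): hands the job in; it is judged then, once.
The state is a dict: "t": time; "joints": joint angles; "qvel": joint speeds; "tau": joint torques, N m; "eef_pos": TCP position; "tcp_rot": TCP orientation; "ft_force": force on the tool from outside, world axes, zero at the start; "moment": the same for the moment, N m; "opening": opening from 0.0 (shut) to 1.0 (fully open); "grip_force": force on a finger pad.
Only numpy, scipy, OpenCV 4.12 (cv2) and the standard library are available. Lean on these libraries where they do the work, as an engineer would, in place of code of your own. Each camera call takes 0.05 s, during which the arm holds its last target. There are 200 camera calls.

## Working session

There is one attempt and no reset: what is moved stays moved. The work goes in short steps, Python scripts to look and compute and a tool call to move; the robot and the scene stay as the last step left them, time stands still between calls to the robot, and variables do not carry over. Pictures are saved under pics/ and viewed, at most 10 in all, crops included, and the job is handed in when it is done.

Besides the shell and the picture viewer there is one more tool, called after "Emit:" in YAML: its name, and indented under it one key for each argument. send_rows: Moves the arm, as the interface text tells. Shift numbers are shares of 60 mm and turn numbers shares of 10 degrees, none past 1 either way. Its arguments: {"type":"object","properties":{"series":{"type":"string"},"fingers":{"type":"number"}},"required":["series"]}

```bash
mkdir -p pics
cat > h.py <<'E'
import numpy as np, cv2
from cell import env
def cam(n):
    c=env.read_camera(n); c['f']=192/np.tan(np.radians(c['fovy'])/2); return c
def cloud(c):
    v,u=np.mgrid[0:384,0:512]; z=c['z_map'].astype(float)
    P=np.stack([(u-c['cx'])*z/c['f'],(v-c['cy'])*z/c['f'],z],-1)
    W=(P-c['t'])@c['R']; W[z<=0]=np.nan; return W
def plane(c,u,v,h):
    d=np.array([(u-c['cx'])/c['f'],(v-c['cy'])/c['f'],1])@c['R']; o=-np.asarray(c['t'])@c['R']
    return o+d*(h-o[2])/d[2]
def proj(c,X):
    p=c['R']@np.asarray(X,float)+c['t']; return p[:2]/p[2]*c['f']+[c['cx'],c['cy']]
def save(c,n,box=None,s=1):
    im=c['color'][:,:,::-1]
    if box: im=im[box[1]:box[3],box[0]:box[2]]
    cv2.imwrite('pics/'+n,cv2.resize(im,None,fx=s,fy=s,interpolation=cv2.INTER_CUBIC))
E
python3 - <<'E'
from h import *
import pickle
for n in ['top','side']:
    c=cam(n); save(c,n+'0.png',s=1.5); pickle.dump(c,open(n+'0.pkl','wb')); print(n,c['f'],c['cx'],c['cy'],-c['R'].T@c['t'],c['R'])
print(env.state())
E
```

```text
top 351.38793253010965 252.3207167512485 184.81059222970262 [ 399.57109765  -53.0515732  1087.79365742] [[-0.01323314 -0.99988864  0.00689898]
 [-0.9956065   0.01253622 -0.09279301]
 [ 0.09269619 -0.00809662 -0.99566152]]
side 408.7017604034389 250.59392490068112 193.40591062938037 [ -15.69402281 -716.57985623 1116.33136251] [[ 0.7948031  -0.6066725   0.01537878]
 [-0.45318827 -0.6101959  -0.64983179]
 [ 0.40361915  0.50951884 -0.75992245]]
{'t': 0.1, 'joints': array([ 1.03041146e+00,  4.91478961e-01,  1.55935587e+00, -3.64062336e-05,
        1.09168653e+00, -1.05589194e-01]), 'qvel': array([ 0.00045575, -0.00266946, -0.00219325,  0.00112604, -0.00028858,
        0.00051209]), 'tau': array([ 1.55951377e-03, -6.13635278e+01, -2.58600819e+01,  6.93243253e-02,
        4.71354579e-02, -5.53045379e-05]), 'eef_pos': array([263.18037875, 566.75017681, 291.74401107]), 'tcp_rot': array([-3.14066571e+00, -6.57683734e-05,  2.70681375e+00]), 'ft_force': array([ 0.16890738, -0.08713144,  0.19018757]), 'moment': array([-0.02555548,  0.02284454, -0.00318813]), 'grip_force': 0.0, 'opening': 0.9996365047287611}
```

View pics/top0.png

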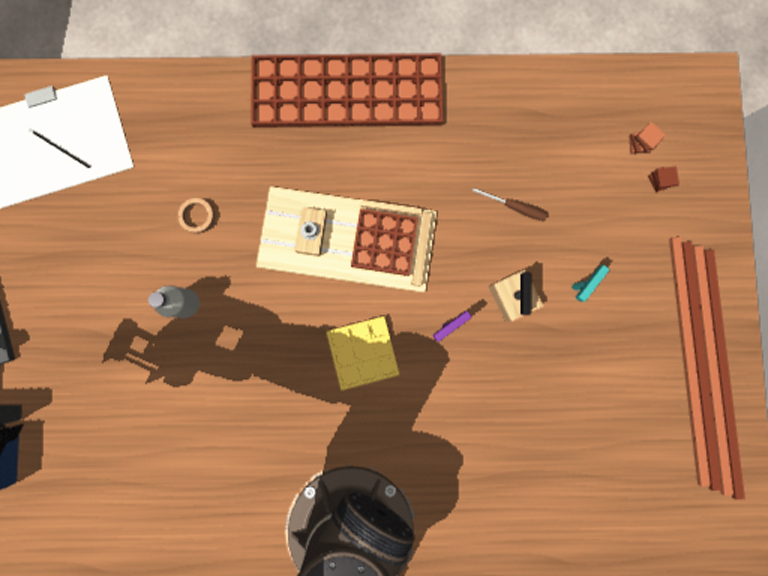

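View pics/side0.png

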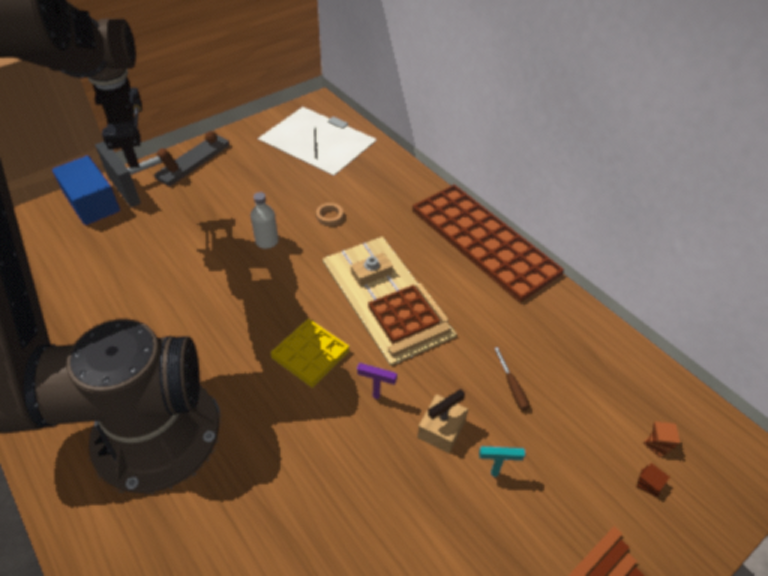

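```bash
cat > m.py <<'E'
from h import *
import pickle
for n in ['top','side']:
    c=pickle.load(open(n+'0.pkl','rb')); W=cloud(c); X,Y,Z=W[...,0],W[...,1],W[...,2]
    hsv=cv2.cvtColor(c['color'],cv2.COLOR_RGB2HSV)
    def rep(name,m,h=None):
        P=W[m]
        if len(P)<5: print(n,name,'few',len(P));return
        r=cv2.minAreaRect(P[:,:2].astype(np.float32)); print(n,name,len(P),np.round(np.median(P,0),1),'rect',np.round(r[0],1),np.round(r[1],1),round(r[2],1))
    def near(x,y,r): return np.hypot(X-x,Y-y)<r
    ctr={k:plane(pickle.load(open('top0.pkl','rb')),u/1.5,v/1.5,h) for k,u,v,h in [('stop',310,230,50),('pan',388,240,30),('fence',425,248,30),('key',526,294,112),('glue',172,300,100),('tape',197,214,15),('awl',525,205,15),('yel',362,352,20)]}
    if n=='top': print({k:np.round(v[:2]) for k,v in ctr.items()})
    x,y=ctr['pan'][:2]
    rep('jig',near(x,y+40,230)&(Z>7)&(Z<75)&(np.abs(X-x)<130)&~((hsv[...,1]>200)&(hsv[...,0]>24)))
    rep('panel',near(x,y,95)&(Z>28)&(Z<45)&(hsv[...,1]>150)&(hsv[...,0]<12))
    x,y=ctr['stop'][:2]
    rep('stop',near(x,y,75)&(Z>38)&(Z<50)); rep('screw',near(x,y,60)&(Z>54)&(Z<70))
    x,y=ctr['key'][:2]
    rep('handle',near(x,y,70)&(Z>96)&(Z<125)); rep('htop',near(x,y,70)&(Z>107)&(Z<125)); rep('block',near(x,y,80)&(Z>44)&(Z<56))
E
python3 m.py
```

```text
{'stop': array([592.,  74.]), 'pan': array([574., -82.]), 'fence': array([ 556., -157.]), 'key': array([ 456., -335.]), 'glue': array([454., 326.]), 'tape': array([635., 311.]), 'awl': array([ 646., -368.]), 'yel': array([349., -27.])}
top jig 6130 [579.1   2.8  15.6] rect [562.3 -27.1] [421.1 210.2] 78.2
top panel 636 [569.  -72.2  34.1] rect [570.5 -73.4] [116.5 117.5] 80.1
top stop 428 [591.5  73.4  45.2] rect [594.   74.9] [50.4 90.6] 80.7
top screw 58 [591.4  74.3  61.2] rect [593.2  74.7] [26.8 27.2] 42.9
top handle 197 [ 458.4 -332.9  111.9] rect [ 459.  -334.7] [15.  78.9] 87.4
top htop 163 [ 458.4 -334.4  112.2] rect [ 458.6 -335. ] [14.6 78.3] 88.3
top block 443 [ 456.9 -325.    50.6] rect [ 459.1 -336. ] [79.9 70.4] 23.8
side jig 3712 [571.  -28.9  18.9] rect [596.7 -21. ] [396. 240.] 75.5
side panel 490 [569.7 -85.6  33. ] rect [569.8 -76.9] [120.  122.8] 80.9
side stop 223 [582.6  67.3  43.4] rect [592.8  73.2] [54.2 90.6] 81.0
side screw 40 [593.   71.8  60.1] rect [593.4  71.8] [26.4 25.1] 16.4
side handle 193 [ 455.4 -341.2  110.9] rect [ 456.7 -338.5] [17.5 79.3] 89.1
side htop 144 [ 457.2 -339.2  112. ] rect [ 456.5 -338.6] [16.7 78.7] 86.4
side block 451 [ 451.1 -348.    49.9] rect [ 458.2 -338.5] [82.4 69.8] 24.1
```

```bash
cat >> h.py <<'E'
from scipy.spatial.transform import Rotation as Ro
def plan(p,yawdeg,n,show=True):
    s=env.state(); A=Ro.from_euler('xyz',s['tcp_rot']); B=Ro.from_euler('xyz',[np.pi,0,np.radians(yawdeg)])
    rv=(A.inv()*B).as_rotvec(); d=(np.array(p)-s['eef_pos'])/n; out=[]
    for i in range(n):
        T=A*Ro.from_rotvec(rv*i/n); out.append(' '.join('%.2f'%v for v in np.r_[T.inv().apply(d)/60,np.degrees(rv)/n/10]))
    print('pos',s['eef_pos'].round(1),'rot',np.degrees(s['tcp_rot']).round(1)); print('; '.join(out))
E
python3 -c "
from h import *
plan([603,137,240],170.6,10)"
```

```text
pos [263.2 566.8 291.7] rot [-179.9   -0.   155.1]
-0.82 -0.41 0.09 -0.00 -0.00 -0.16; -0.80 -0.43 0.09 -0.00 -0.00 -0.16; -0.79 -0.45 0.09 -0.00 -0.00 -0.16; -0.78 -0.48 0.09 -0.00 -0.00 -0.16; -0.77 -0.50 0.09 -0.00 -0.00 -0.16; -0.75 -0.52 0.09 -0.00 -0.00 -0.16; -0.74 -0.54 0.09 -0.00 -0.00 -0.16; -0.72 -0.56 0.09 -0.00 -0.00 -0.16; -0.71 -0.58 0.09 -0.00 -0.00 -0.16; -0.69 -0.60 0.09 -0.00 -0.00 -0.16
```

Emit:
send_rows:
  series: "-0.82 -0.41 0.09 0 0 -0.16; -0.8 -0.43 0.09 0 0 -0.16; -0.79 -0.45 0.09 0 0 -0.16; -0.78 -0.48 0.09 0 0 -0.16; -0.77 -0.5 0.09 0 0 -0.16"
  fingers: 0

```text
t: 0.72
eef_pos: [434.6, 350.8, 264.9]
tcp_rot: [-3.141, -0.0, 2.848]
ft_force: [0.7, 0.2, -0.7]
opening: 0.532
grip_force: 0.0
```

Emit:
send_rows:
  series: "-0.75 -0.52 0.09 0 0 -0.16; -0.74 -0.54 0.09 0 0 -0.16; -0.72 -0.56 0.09 0 0 -0.16; -0.71 -0.58 0.09 0 0 -0.16; -0.69 -0.6 0.09 0 0 -0.16"

```text
t: 1.35
eef_pos: [605.4, 136.0, 237.8]
tcp_rot: [3.142, -0.0, 2.987]
ft_force: [0.6, 0.8, 0.2]
opening: 0.022
grip_force: 0.0
```

```bash
python3 -c "
from h import *
c=cam('wrist');save(c,'w1.png',s=1.5)
print(c['f'],-c['R'].T@c['t'],c['R'])
plan([603,137,98],170.6,4); print(env.state()['opening'],env.state()['qvel'].round(2))"
```

```text
286.9516223637302 [526.98525683 149.46317851 330.25935576] [[ 1.54382048e-01  9.88011038e-01 -6.10168965e-04]
 [ 9.49492866e-01 -1.48192561e-01  2.76590422e-01]
 [ 2.73183968e-01 -4.32799468e-02 -9.60987703e-01]]
pos [608.7 131.4 237. ] rot [-1.799e+02  1.000e-01  1.711e+02]
0.03 0.02 0.58 -0.00 0.00 0.01; 0.03 0.02 0.58 -0.00 0.00 0.01; 0.03 0.02 0.58 -0.00 0.00 0.01; 0.03 0.02 0.58 -0.00 0.00 0.01
0.010500695770127359 [ 0.06 -0.02  0.06  0.01 -0.01  0.15]
```

View pics/w1.png

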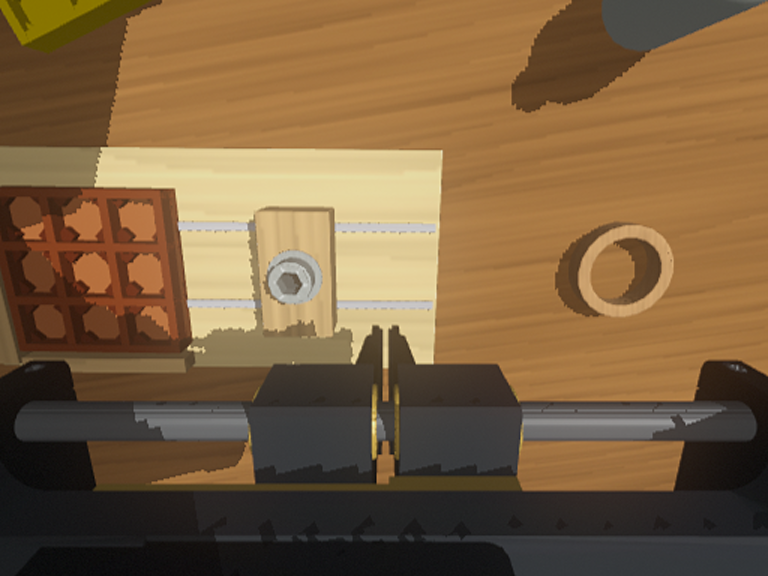

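Emit:
send_rows:
  series: "0.08 0.05 0.8 0 0 0.04; 0.02 0.03 0.8 0 0 0; 0 0 0.5 0 0 0; 0 0 0.21 0 0 0; 0 0 0 0 0 0"

```text
t: 2.02
eef_pos: [599.3, 143.3, 99.4]
tcp_rot: [-3.141, -0.001, 2.979]
ft_force: [-0.2, 1.1, -0.0]
opening: 0.004
grip_force: 0.0
```

```bash
python3 -c "
from h import *
s=env.state();print(s['eef_pos'],np.degrees(s['tcp_rot']),s['ft_force'])"
```

```text
[599.30030845 143.28535261  99.39086826] [-1.79989975e+02 -4.75492821e-02  1.70689063e+02] [-0.15958537  1.11568938 -0.04779899]
```

Emit:
send_rows:
  series: "-0.09 -0.3 0 0 0 0; 0 -0.3 0 0 0 0; 0 -0.3 0 0 0 0; 0 -0.3 0 0 0 0; 0 -0.25 0 0 0 0"

```text
t: 2.65
eef_pos: [591.1, 55.3, 100.8]
tcp_rot: [3.14, 0.003, 2.978]
ft_force: [3.9, 7.5, 1.2]
opening: 0.005
grip_force: 3.7
```

Emit:
send_rows:
  series: "0 -0.06 0 0 0 0; 0 -0.05 0 0 0 0; 0 0 0 0 0 0"

```text
t: 3.02
eef_pos: [589.7, 49.3, 100.4]
tcp_rot: [3.141, 0.001, 2.978]
ft_force: [0.6, 0.6, 0.6]
opening: 0.004
grip_force: 0.4
```

Emit:
send_rows:
  series: "0 -0.06 0 0 0 0; 0 -0.06 0 0 0 0"

```text
t: 3.28
eef_pos: [588.6, 43.0, 100.2]
tcp_rot: [3.141, 0.001, 2.979]
ft_force: [1.8, 5.0, 4.9]
opening: 0.003
grip_force: 3.1
```

Emit:
send_rows:
  series: "0 -0.05 0 0 0 0; 0 -0.03 0 0 0 0"

```text
t: 3.52
eef_pos: [587.9, 38.3, 100.2]
tcp_rot: [3.141, 0.001, 2.979]
ft_force: [2.2, 6.7, 5.6]
opening: 0.005
grip_force: 3.9
```

```bash
python3 -c "
from h import *
s=env.state();print(s['eef_pos'],s['ft_force'])
c=cam('top');W=cloud(c);X,Y,Z=[W[...,i] for i in range(3)]
for nm,lo,hi in [('panel',31,37),('stop',40,49)]:
    m=(Z>lo)&(Z<hi)&(abs(X-575)<75)&(abs(Y+25 -(-5 if nm=='panel' else 10))<190)
    hsv=cv2.cvtColor(c['color'],cv2.COLOR_RGB2HSV)
    if nm=='panel': m&=(hsv[...,1]>150)&(hsv[...,0]<12)
    print(nm,cv2.minAreaRect(W[m][:,:2].astype(np.float32)))
save(c,'t2.png',(150,100,320,210),4)"
```

```text
[587.86319073  38.34602911 100.24509367] [2.15984532 6.70687966 5.55105054]
panel ((569.8845825195312, -76.45907592773438), (113.59442138671875, 116.49351501464844), 80.56580352783203)
stop ((579.3108520507812, -49.05611038208008), (37.79714584350586, 119.57455444335938), 54.74551010131836)
```

View pics/t2.png

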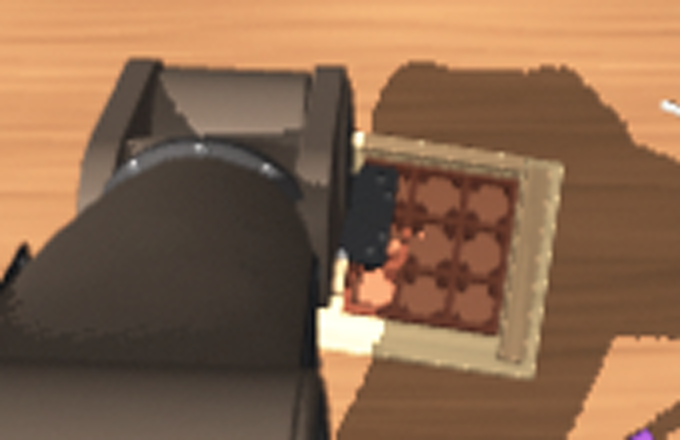

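Emit:
send_rows:
  series: "0 -0.05 0 0 0 0; 0 -0.04 0 0 0 0"

```text
t: 3.82
eef_pos: [587.3, 34.8, 100.3]
tcp_rot: [3.138, 0.002, 2.978]
ft_force: [6.0, 36.8, 4.3]
opening: 0.003
grip_force: 18.9
```

Emit:
send_rows:
  series: "0 -0.04 0 0 0 0; 0 -0.03 0 0 0 0"

```text
t: 4.08
eef_pos: [587.1, 34.3, 100.4]
tcp_rot: [3.134, 0.003, 2.978]
ft_force: [11.1, 66.9, 2.8]
opening: 0.005
grip_force: 33.5
```

Emit:
send_rows:
  series: "0 -0.03 0 0 0 0; 0 -0.02 0 0 0 0"

```text
t: 4.32
eef_pos: [587.0, 33.9, 100.5]
tcp_rot: [3.132, 0.004, 2.978]
ft_force: [14.4, 86.0, 0.6]
opening: 0.004
grip_force: 43.4
```

Emit:
send_rows:
  series: "0 0.25 0 0 0 0; 0 0.3 0 0 0 0; 0 0 -0.6 0 0 0; 0 0 -0.5 0 0 0; -0.1 -0.6 0 0 0 0"

```text
t: 4.95
eef_pos: [591.5, 22.6, 167.8]
tcp_rot: [3.141, 0.003, 2.981]
ft_force: [-0.1, -0.3, -0.1]
opening: 0.004
grip_force: 0.0
```

Emit:
send_rows:
  series: "-0.2 -0.5 0 0 0 0; 0 0 0 0 0 0; 0 0 0 0 0 0"

```text
t: 5.32
eef_pos: [597.7, -9.6, 165.4]
tcp_rot: [3.142, -0.001, 2.978]
ft_force: [0.0, 0.5, 0.1]
opening: 0.002
grip_force: 0.0
```

```bash
python3 -c "
from h import *
s=env.state();print(s['eef_pos'],s['ft_force'],np.degrees(s['tcp_rot']))
import pickle
c=cam('wrist');pickle.dump(c,open('w2.pkl','wb'));W=cloud(c);X,Y,Z=[W[...,i] for i in range(3)]
q=proj(c,[581,-1,61]);print(q)
m=(Z>56)&(Z<66)&(np.hypot(X-581,Y+1)<30);P=W[m];print(len(P),cv2.minEnclosingCircle(P[:,:2].astype(np.float32)),np.median(Z[m]))
m=(Z>40)&(Z<48)&(np.hypot(X-581,Y+1)<65);print('stop',cv2.minAreaRect(W[m][:,:2].astype(np.float32)))
u,v=q.astype(int);save(c,'w2.png',(u-80,v-60,u+80,v+60),5)"
```

```text
[597.66822312  -9.62080218 165.42342228] [0.03656944 0.52896653 0.12484638] [ 1.79998218e+02 -4.46279600e-02  1.70647405e+02]
[263.14712166 196.68536932]
887 ((580.8037719726562, 4.147465229034424), 14.565513610839844) 60.609329588434214
stop ((580.9574584960938, 4.027778625488281), (50.05459976196289, 89.92400360107422), 80.65189361572266)
```

View pics/w2.png

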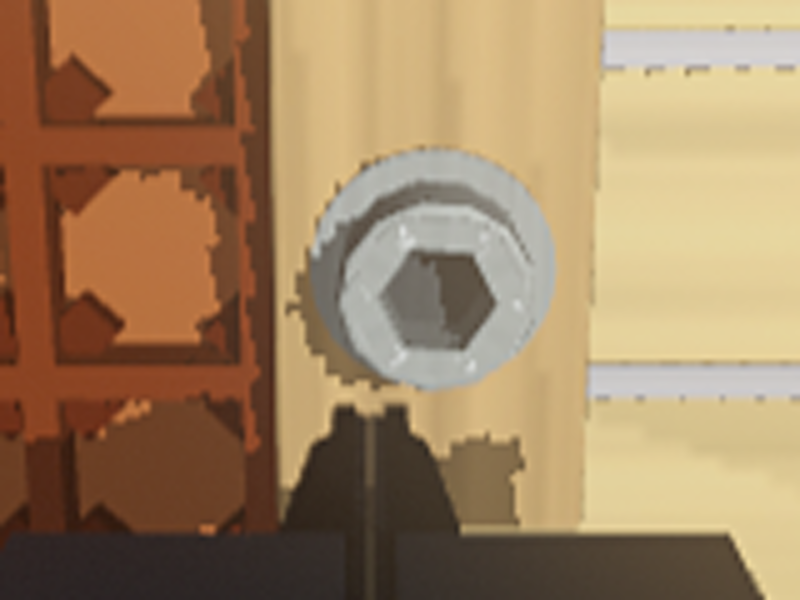

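```bash
cat > hx.py <<'E'
from h import *
import pickle
def hexang(c,cen,show=True):
    u,v=proj(c,[*cen,61]); r=15/ (c['z_map'][int(v),int(u)])*c['f']
    g=cv2.cvtColor(c['color'],cv2.COLOR_RGB2GRAY); s=6; x0,y0=int(u-r),int(v-r); k=int(2*r)+1
    p=cv2.resize(g[y0:y0+k,x0:x0+k],None,fx=s,fy=s,interpolation=cv2.INTER_CUBIC)
    m=(p<140).astype(np.uint8); yy,xx=np.mgrid[:p.shape[0],:p.shape[1]]; m[np.hypot(xx-p.shape[1]/2,yy-p.shape[0]/2)>0.7*r*s]=0
    C=max(cv2.findContours(m,0,2)[0],key=cv2.contourArea)[:,0].astype(float)
    Q=np.array([plane(c,(a+.5)/s-.5+x0,(b+.5)/s-.5+y0,61)[:2] for a,b in C]).astype(np.float32)
    H=cv2.convexHull(Q); mo=cv2.moments(H); ce=np.array([mo['m10'],mo['m01']])/mo['m00']
    e=np.roll(H[:,0],-1,0)-H[:,0]; L=np.hypot(*e.T); a=np.arctan2(e[:,1],e[:,0])
    ph=np.degrees(np.angle((L*np.exp(6j*a)).sum()))/6   # edge direction mod 60
    print('hex centre',ce,'area',mo['m00'],'(194.9)','edge dir mod60',ph,'strength',abs((L*np.exp(6j*a)).sum())/L.sum())
    n=(ph+30)%60  # flat normal mod 60
    print('flat normal yaw mod 60:',n,n-60)
    return ce
E
python3 -c "
from hx import *
hexang(pickle.load(open('w2.pkl','rb')),(580.8,4.1))
plan([472,-340,255],178,8)
print(env.state()['joints'])"
```

```text
hex centre [580.99696517   4.13904987] area 190.5956142561954 (194.9) edge dir mod60 17.029787 strength 0.8751344
flat normal yaw mod 60: 47.029785 -12.970215
pos [597.7  -9.3 165.5] rot [180.   -0.  170.7]
0.15 -0.72 -0.19 0.00 -0.00 -0.09; 0.16 -0.72 -0.19 0.00 -0.00 -0.09; 0.17 -0.72 -0.19 0.00 -0.00 -0.09; 0.18 -0.71 -0.19 0.00 -0.00 -0.09; 0.19 -0.71 -0.19 0.00 -0.00 -0.09; 0.20 -0.71 -0.19 0.00 -0.00 -0.09; 0.22 -0.70 -0.19 0.00 -0.00 -0.09; 0.23 -0.70 -0.19 0.00 -0.00 -0.09
[-1.25987895e-01  6.03341869e-01  1.74932136e+00  9.27822699e-05
  7.89629305e-01 -1.53439435e+00]
```

Emit:
send_rows:
  series: "0.15 -0.72 -0.3 0 0 -0.09; 0.16 -0.72 -0.3 0 0 -0.09; 0.17 -0.72 -0.3 0 0 -0.09; 0.18 -0.71 -0.3 0 0 -0.09; 0.19 -0.71 -0.3 0 0 -0.09"
  fingers: 0.5

```text
t: 6.0
eef_pos: [518.8, -216.4, 256.2]
tcp_rot: [3.141, -0.0, 3.059]
ft_force: [0.3, -0.3, -0.0]
opening: 0.464
grip_force: 0.0
```

Emit:
send_rows:
  series: "0.2 -0.71 0 0 0 -0.09; 0.22 -0.7 0 0 0 -0.09; 0.23 -0.7 0 0 0 -0.09; 0 0 0 0 0 0; 0 0 0 0 0 0"

```text
t: 6.62
eef_pos: [472.0, -338.8, 255.4]
tcp_rot: [3.141, -0.0, 3.105]
ft_force: [0.7, 0.0, 0.3]
opening: 0.498
grip_force: 0.0
```

```bash
cat > k.py <<'E'
from hx import *
c=cam('wrist');W=cloud(c);X,Y,Z=[W[...,i] for i in range(3)]
m=(Z>107)&(Z<118)&(np.hypot(X-457,Y+336)<55)
P=W[m];print(len(P),np.median(P,0),cv2.minAreaRect(P[:,:2].astype(np.float32)))
save(c,'w3.png',s=1.5)
print(env.state()['opening']);plan([457,-336,159],178,4)
E
python3 k.py
```

```text
1660 [ 454.42995681 -335.74948346  111.5381768 ] ((457.3197021484375, -335.5576477050781), (15.872945785522461, 79.34381866455078), 87.44644927978516)
0.5003456928472013
pos [ 472.2 -338.6  255.6] rot [180.   -0.  177.9]
0.06 0.01 0.40 0.00 -0.00 -0.00; 0.06 0.01 0.40 0.00 -0.00 -0.00; 0.06 0.01 0.40 0.00 -0.00 -0.00; 0.06 0.01 0.40 0.00 -0.00 -0.00
```

View pics/w3.png

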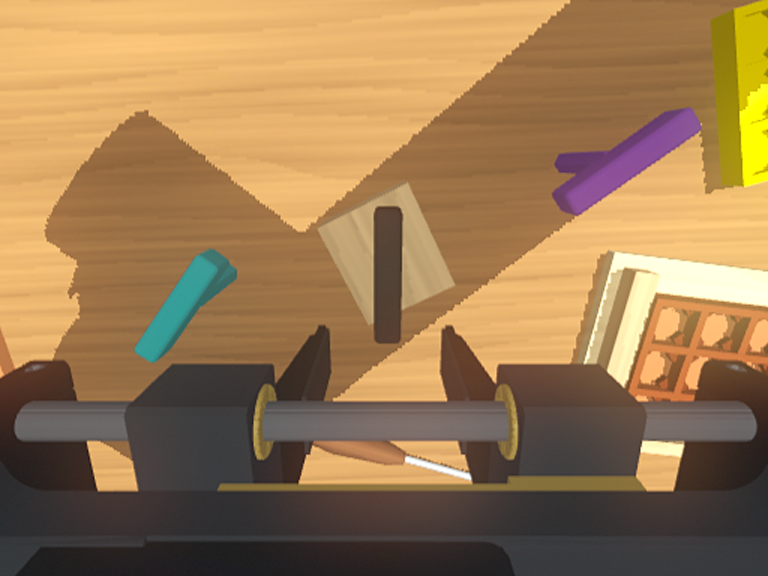

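Emit:
send_rows:
  series: "0.15 0.03 0.3 0 0 0.04; 0.1 0.01 0.6 0 0 0; 0 0 0.5 0 0 0; 0 0 0.21 0 0 0; 0 0 0 0 0 0"

```text
t: 7.3
eef_pos: [457.3, -336.1, 158.8]
tcp_rot: [3.141, -0.001, 3.099]
ft_force: [-0.7, 0.3, 1.0]
opening: 0.498
grip_force: 0.0
```

Emit:
send_rows:
  series: "0 0 0 0 0 0; 0 0 0 0 0 0; 0 0 0 0 0 0; 0 0 0 0 0 0"
  fingers: 0

```text
t: 7.8
eef_pos: [456.9, -336.8, 159.3]
tcp_rot: [-3.141, 0.0, 3.098]
ft_force: [-0.3, 1.3, 3.4]
opening: 0.163
grip_force: 30.0
```

```bash
python3 -c "
from h import *
s=env.state();print(s['eef_pos'],np.degrees(s['tcp_rot']),s['ft_force'],s['opening'],s['grip_force'])"
```

```text
[ 456.86202589 -336.82720248  159.32301299] [-1.79988030e+02  2.43925948e-02  1.77481186e+02] [-0.28813629  1.27307971  3.42818058] 0.16252428600024874 29.99808768974617
```

Emit:
send_rows:
  series: "0 0 -0.5 0 0 0; 0 0 -0.7 0 0 0; 0 0 -0.5 0 0 0; 0 0 0 0 0 0"

```text
t: 8.3
eef_pos: [457.1, -337.0, 262.8]
tcp_rot: [-3.139, 0.003, 3.098]
ft_force: [0.7, 0.3, -1.8]
opening: 0.168
grip_force: 30.0
```

```bash
python3 -c "
from h import *
plan([581,4.1,230],167,8);s=env.state();print(s['opening'],s['grip_force'])"
```

```text
pos [ 457.1 -337.   262.8] rot [-179.9    0.2  177.5]
-0.23 0.72 0.07 -0.00 0.00 0.13; -0.21 0.73 0.07 -0.00 0.00 0.13; -0.19 0.73 0.07 -0.00 0.00 0.13; -0.18 0.74 0.07 -0.00 0.00 0.13; -0.16 0.74 0.07 -0.00 0.00 0.13; -0.14 0.74 0.07 -0.00 0.00 0.13; -0.13 0.75 0.07 -0.00 0.00 0.13; -0.11 0.75 0.07 -0.00 0.00 0.13
0.1675163874008265 29.997531592380255
```

Emit:
send_rows:
  series: "-0.23 0.72 0.07 0 0 0.13; -0.21 0.73 0.07 0 0 0.13; -0.19 0.73 0.07 0 0 0.13; -0.18 0.74 0.07 0 0 0.13; -0.16 0.74 0.07 0 0 0.13"

```text
t: 8.93
eef_pos: [534.3, -121.6, 238.3]
tcp_rot: [3.141, -0.002, 2.983]
ft_force: [1.1, -0.1, -1.0]
opening: 0.167
grip_force: 30.0
```

Emit:
send_rows:
  series: "-0.14 0.74 0.07 0 0 0.13; -0.13 0.75 0.07 0 0 0.13; -0.11 0.75 0.07 0 0 0.13; 0 0 0 0 0 0; 0 0 0 0 0 0"

```text
t: 9.55
eef_pos: [580.4, 4.9, 226.3]
tcp_rot: [-3.141, -0.002, 2.917]
ft_force: [0.3, 0.2, -0.8]
opening: 0.169
grip_force: 30.0
```

```bash
cat > v.py <<'E'
from hx import *
import sys
c=cam('wrist');pickle.dump(c,open('w4.pkl','wb'));W=cloud(c);X,Y,Z=[W[...,i] for i in range(3)]
s=env.state();p=s['eef_pos'];print(p,np.degrees(s['tcp_rot']))
m=(Z>58)&(Z<64)&(np.hypot(X-581,Y-4)<18);P=W[m][:,:2].astype(np.float32);print('head',len(P),cv2.minEnclosingCircle(P))
zt=p[2]-147
for a in (10,20,30,45):  # shank points at height: near surface
    m=(abs(Z-(zt+a))<3)&(np.hypot(X-p[0],Y-p[1])<25);q=W[m]
    if len(q)>4: print('shank',a,len(q),np.median(q,0).round(1),np.ptp(q,axis=0).round(1))
m=(Z>zt+94)&(np.hypot(X-p[0],Y-p[1])<60)&(Z<zt+106);q=W[m];print('handle',len(q),cv2.minAreaRect(q[:,:2].astype(np.float32)) if len(q)>4 else '')
save(c,sys.argv[1],(150,80,350,230),4)
E
python3 v.py w4.png; python3 -c "
from h import *
c=cam('top');W=cloud(c);X,Y,Z=[W[...,i] for i in range(3)]
"
```

```text
[580.4831404    4.40184818 226.63591723] [-1.79986912e+02 -7.50407475e-02  1.67070515e+02]
head 17 ((576.3362426757812, -7.868997097015381), 5.676699161529541)
handle 3349 ((580.7894287109375, 8.068470001220703), (33.3076057434082, 79.83290100097656), 87.24202728271484)
```

View pics/w4.png

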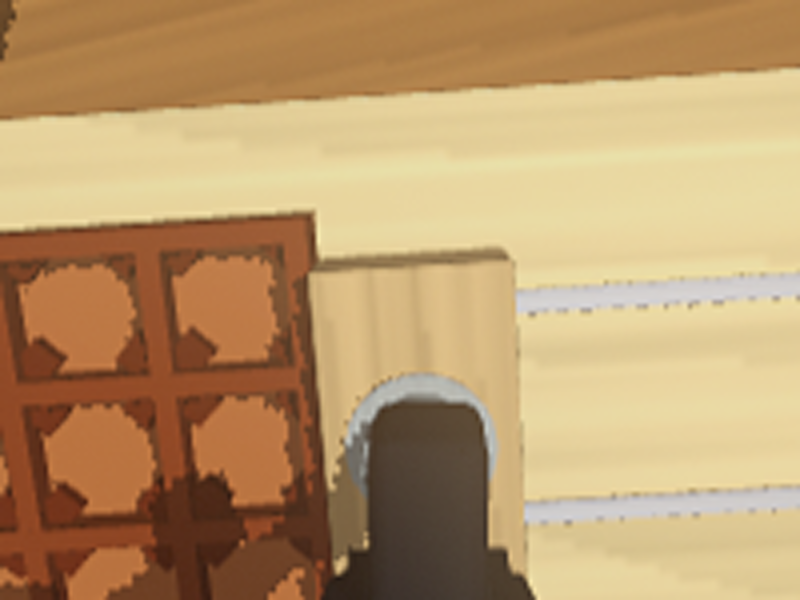

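```bash
python3 -c "
from hx import *
c=cam('side');pickle.dump(c,open('s5.pkl','wb'))
for X in [(581,4,61),(581,4,80),(581,4,130)]: print(proj(c,X))
u,v=proj(c,[581,4,80]).astype(int);print(u,v);save(c,'s5.png',(u-40,v-45,u+40,v+15),10)"
```

```text
[256.64306429 186.3558091 ]
[256.79122583 182.66688853]
[257.19618456 172.58424073]
256 182
```

View pics/s5.png

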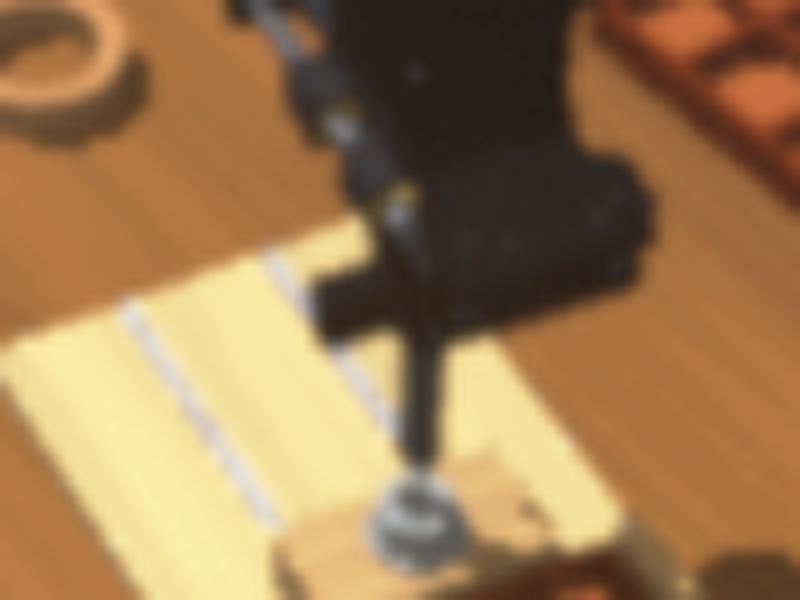

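Emit:
send_rows:
  series: "-0.01 -0.015 0.15 0 0 0; 0 0 0.12 0 0 0; 0 0 0.07 0 0 0; 0 0 0 0 0 0"

```text
t: 10.2
eef_pos: [581.2, 4.0, 206.6]
tcp_rot: [-3.142, -0.001, 2.916]
ft_force: [-1.8, -0.4, -1.0]
opening: 0.164
grip_force: 30.0
```

Emit:
send_rows:
  series: "0 0 0.03 0 0 0; 0 0 0.03 0 0 0; 0 0 0 0 0 0"

```text
t: 10.58
eef_pos: [581.3, 4.0, 203.8]
tcp_rot: [-3.142, 0.0, 2.916]
ft_force: [-1.8, -2.0, 2.4]
opening: 0.168
grip_force: 30.0
```

Emit:
send_rows:
  series: "0 0 0.03 0 0 0; 0 0 0.03 0 0 0; 0 0 0 0 0 0"

```text
t: 10.95
eef_pos: [581.0, 3.9, 199.4]
tcp_rot: [-3.141, -0.001, 2.916]
ft_force: [-3.4, -2.8, -2.5]
opening: 0.167
grip_force: 30.0
```

Emit:
send_rows:
  series: "0 0 0.03 0 0 0; 0 0 0.03 0 0 0; 0 0 0 0 0 0"

```text
t: 11.32
eef_pos: [581.1, 3.9, 196.0]
tcp_rot: [-3.141, -0.001, 2.916]
ft_force: [-2.9, -4.2, -0.5]
opening: 0.168
grip_force: 30.0
```

Emit:
send_rows:
  series: "0 0 0.02 0 0 0; 0 0 0.02 0 0 0; 0 0 0 0 0 0"

```text
t: 11.7
eef_pos: [581.7, 3.9, 195.1]
tcp_rot: [3.142, 0.002, 2.916]
ft_force: [-5.1, -4.4, 13.4]
opening: 0.165
grip_force: 30.0
```

Emit:
send_rows:
  series: "0 -0.005 0 0 0 0.6; 0 0 0 0 0 0.7; 0 0 0 0 0 0.7; 0 0 0 0 0 0.7; 0 0 0 0 0 0.5"

```text
t: 12.32
eef_pos: [581.6, 3.9, 195.1]
tcp_rot: [3.14, 0.001, 2.355]
ft_force: [-4.2, -0.8, 12.7]
opening: 0.166
grip_force: 30.0
```

Emit:
send_rows:
  series: "0 0 0 0 0 0.6; 0 0 0 0 0 0.6; 0 0 0 0 0 0.6; 0 0 0 0 0 0.5; 0 0 0 0 0 0"

```text
t: 12.95
eef_pos: [581.8, 4.1, 195.1]
tcp_rot: [3.139, 0.001, 1.955]
ft_force: [-3.1, 0.1, 11.7]
opening: 0.17
grip_force: 30.0
```

```bash
python3 -c "
from h import *
s=env.state();print(s['eef_pos'],np.degrees(s['tcp_rot']),s['ft_force'],s['moment'],s['opening'])"
```

```text
[581.84528339   4.05572725 195.07330909] [1.79855187e+02 3.60274592e-02 1.12019546e+02] [-3.11053489  0.05222888 11.722969  ] [-0.04842687  0.77954569  0.09776513] 0.16957850694477844
```

Emit:
send_rows:
  series: "0 0 0 0 0 0.5; 0 0 0 0 0 0.5; 0 0 0 0 0 0"

```text
t: 13.32
eef_pos: [582.0, 4.1, 195.1]
tcp_rot: [3.139, 0.0, 1.781]
ft_force: [-2.9, 0.3, 11.5]
opening: 0.166
grip_force: 30.0
```

Emit:
send_rows:
  series: "0 0 0 0 0 0.4; 0 0 0 0 0 0.3; 0 0 0 0 0 0"

```text
t: 13.7
eef_pos: [582.1, 4.1, 195.1]
tcp_rot: [3.138, -0.0, 1.659]
ft_force: [-1.6, -0.3, 10.9]
opening: 0.168
grip_force: 30.0
```

```bash
python3 -c "
from h import *
s=env.state();print(s['eef_pos'],np.degrees(s['tcp_rot']),s['ft_force'],s['moment'],s['opening'])"
```

```text
[582.09037796   4.09259537 195.11777415] [ 1.79805512e+02 -3.73080701e-03  9.50497063e+01] [-1.60021082 -0.31566291 10.86092027] [-0.00358028  0.51927875  0.11620139] 0.1681965639597025
```

Emit:
send_rows:
  series: "0 0 0 0 0 0.3; 0 0 0 0 0 0.2; 0 0 0 0 0 0"

```text
t: 14.08
eef_pos: [582.2, 4.1, 195.1]
tcp_rot: [3.138, -0.0, 1.572]
ft_force: [-1.0, 0.4, 10.4]
opening: 0.17
grip_force: 30.0
```

```bash
python3 -c "
from h import *
s=env.state();print(s['eef_pos'],np.degrees(s['tcp_rot']),s['ft_force'],s['moment'],s['opening'])"
```

```text
[582.16173302   4.08725968 195.09495341] [ 1.79798957e+02 -2.18517285e-02  9.00630117e+01] [-0.95927206  0.41719772 10.40712724] [0.05692767 0.46504924 0.12707957] 0.17017143960470324
```

Emit:
send_rows:
  series: "0 0 0 0 0 0.2; 0 0 0 0 0 0.1; 0 0 0 0 0 0"

```text
t: 14.45
eef_pos: [582.2, 4.1, 195.1]
tcp_rot: [3.138, -0.001, 1.52]
ft_force: [-2.1, 0.9, 11.6]
opening: 0.163
grip_force: 30.0
```

```bash
python3 -c "
from h import *
s=env.state();print(s['eef_pos'],np.degrees(s['tcp_rot']),s['ft_force'],s['moment'],s['opening'])"
```

```text
[582.1922591    4.0819044  195.13078763] [ 1.79791793e+02 -2.88598227e-02  8.70801945e+01] [-2.0910128   0.86644478 11.63984967] [0.05222638 0.4111841  0.13168709] 0.16251724750001453
```

Emit:
send_rows:
  series: "0 0 0 0 0 0.2; 0 0 0 0 0 0.1; 0 0 0 0 0 0"

```text
t: 14.82
eef_pos: [582.2, 4.1, 195.1]
tcp_rot: [3.138, -0.001, 1.467]
ft_force: [-0.5, 0.5, 10.1]
opening: 0.165
grip_force: 30.0
```

```bash
python3 -c "
from h import *
s=env.state();print(s['eef_pos'],np.degrees(s['tcp_rot']),s['ft_force'],s['moment'],s['opening'])"
```

```text
[582.23616923   4.08076335 195.13660784] [ 1.79786202e+02 -4.21192399e-02  8.40794194e+01] [-0.52602624  0.54784309 10.06514031] [0.0134916  0.33539513 0.09277933] 0.16451964570537245
```

Emit:
send_rows:
  series: "0 0 0 0 0 0.2; 0 0 0 0 0 0.1; 0 0 0 0 0 0"

```text
t: 15.2
eef_pos: [582.3, 4.1, 195.1]
tcp_rot: [3.138, -0.001, 1.415]
ft_force: [-0.4, -0.5, 10.4]
opening: 0.165
grip_force: 30.0
```

```bash
python3 -c "
from h import *
s=env.state();print(s['eef_pos'],np.degrees(s['tcp_rot']),s['ft_force'],s['moment'],s['opening'])"
```

```text
[582.25832324   4.06238661 195.11868567] [ 1.79785085e+02 -5.13122405e-02  8.10791670e+01] [-0.38773827 -0.49810675 10.40050528] [0.01461489 0.25342673 0.1740603 ] 0.1648743985257605
```

```bash
python3 -c "
from hx import *
c=cam('wrist');W=cloud(c);X,Y,Z=[W[...,i] for i in range(3)]
p=env.state()['eef_pos']
m=(Z>140)&(Z<152)&(np.hypot(X-p[0],Y-p[1])<60)
q=W[m];print(len(q),np.median(Z[m]))
lab=(m&(c['color'].max(2)<90)).astype(np.uint8)
save(c,'w6.png',s=1.5)
for n in ('side','top'):
  d=cam(n);V=cloud(d);mm=(V[...,2]>138)&(V[...,2]<153)&(np.hypot(V[...,0]-p[0],V[...,1]-p[1])<55);print(n,mm.sum(), cv2.minAreaRect(V[mm][:,:2].astype(np.float32)) if mm.sum()>4 else '')
"
```

```text
3370 147.5280738579814
side 85 ((573.7393188476562, -10.943801879882812), (50.908111572265625, 39.66645050048828), 57.188472747802734)
top 0
```

View pics/w6.png

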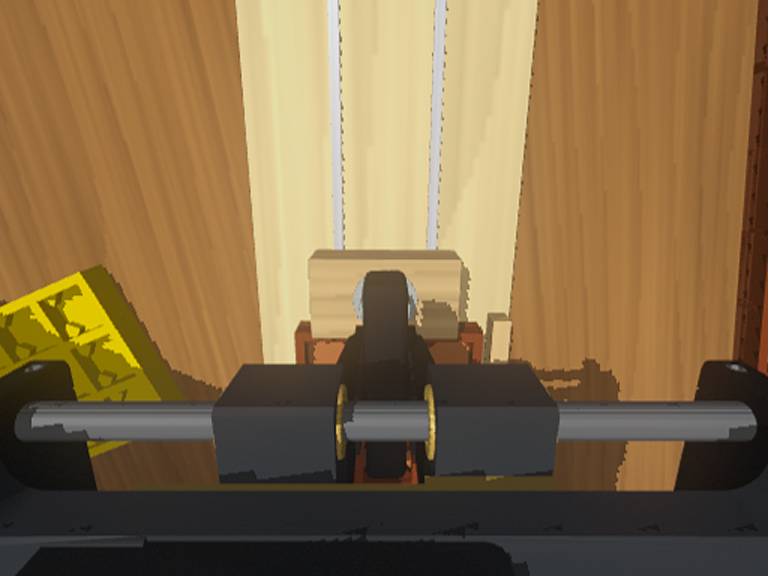

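```bash
cat > b.py <<'E'
from hx import *
c=cam('wrist');W=cloud(c);s=env.state();p=s['eef_pos']
T=(W-p)@Ro.from_euler('xyz',s['tcp_rot']).as_matrix()
m=(W[...,2]>143)&(W[...,2]<151)&(T[...,0]>10)&(T[...,0]<45)&(abs(T[...,1])<20)
Q=T[m];xs=np.arange(16,38,2)
ed=[(x,*np.percentile(Q[abs(Q[:,0]-x)<1][:,1],[3,97])) for x in xs if (abs(Q[:,0]-x)<1).sum()>5]
ed=np.array(ed);print(ed.round(1).tolist());print('bar angle in tool frame about z (deg)',[np.degrees(np.arctan(np.polyfit(ed[:,0],ed[:,k],1)[0])).round(2) for k in (1,2)],'extent x',Q[:,0].max())
print(np.degrees(s['tcp_rot']),s['moment'],s['ft_force'])
E
python3 b.py
```

```text
[[16.0, -8.6, 5.9], [18.0, -9.1, 6.3], [20.0, -8.5, 5.8], [22.0, -8.6, 6.3], [24.0, -8.5, 5.7], [26.0, -8.8, 6.1], [28.0, -8.9, 5.6], [30.0, -8.7, 5.9], [32.0, -8.4, 5.6], [34.0, -8.9, 5.6], [36.0, -8.8, 6.1]]
bar angle in tool frame about z (deg) [np.float64(-0.22), np.float64(-0.81)] extent x 39.68241650876451
[ 1.79785535e+02 -5.13273371e-02  8.10953352e+01] [-0.02718949  0.30838488  0.15595634] [-0.97861679  0.70232333 10.60665887]
```

Emit:
send_rows:
  series: "0 0 0 0 0 0.25; 0 0 0 0 0 0.15; 0 0 0 0 0 0"

```text
t: 15.78
eef_pos: [582.3, 4.0, 195.1]
tcp_rot: [3.138, -0.001, 1.345]
ft_force: [-0.1, 0.8, 8.2]
opening: 0.161
grip_force: 30.0
```

```bash
python3 b.py
```

```text
[[16.0, -8.7, 6.2], [18.0, -8.7, 6.2], [20.0, -9.1, 5.7], [22.0, -9.0, 5.6], [24.0, -8.6, 5.6], [26.0, -9.0, 5.6], [28.0, -8.5, 6.1], [30.0, -8.5, 5.6], [32.0, -9.0, 5.8], [34.0, -9.4, 5.5], [36.0, -9.0, 5.7]]
bar angle in tool frame about z (deg) [np.float64(-0.75), np.float64(-1.24)] extent x 39.51286420416126
[ 1.79779994e+02 -6.45619173e-02  7.70959128e+01] [-0.03001279  0.31148939  0.19751541] [-0.66194018  0.2211971   9.54944993]
```

Emit:
send_rows:
  series: "0 0 0 0 0 0.3; 0 0 0 0 0 0.2; 0 0 0 0 0 0"

```text
t: 16.2
eef_pos: [582.4, 4.0, 195.1]
tcp_rot: [3.138, -0.001, 1.258]
ft_force: [-0.2, 0.6, 9.4]
opening: 0.166
grip_force: 30.0
```

```bash
python3 b.py
```

```text
[[16.0, -9.2, 5.7], [18.0, -8.7, 6.1], [20.0, -9.1, 6.0], [22.0, -9.2, 5.6], [24.0, -9.1, 6.0], [26.0, -8.6, 5.5], [28.0, -9.0, 6.0], [30.0, -8.5, 5.5], [32.0, -9.1, 5.8], [34.0, -9.4, 5.8], [36.0, -9.0, 5.6]]
bar angle in tool frame about z (deg) [np.float64(0.0), np.float64(-0.67)] extent x 39.43662645030839
[ 1.79776080e+02 -8.22850435e-02  7.21011195e+01] [-0.04264797  0.24941886  0.21881216] [-0.3550402   0.90800401  9.18320518]
```

Emit:
send_rows:
  series: "0 0 0 0 0 0.3; 0 0 0 0 0 0.2; 0 0 0 0 0 0"

```text
t: 16.62
eef_pos: [582.4, 4.0, 195.1]
tcp_rot: [3.138, -0.002, 1.171]
ft_force: [-0.7, 0.0, 10.2]
opening: 0.164
grip_force: 30.0
```

```bash
python3 b.py
```

```text
[[16.0, -9.4, 5.6], [18.0, -8.8, 6.1], [20.0, -8.8, 5.5], [22.0, -9.2, 5.9], [24.0, -9.1, 5.8], [26.0, -8.7, 5.5], [28.0, -9.0, 5.5], [30.0, -8.7, 5.8], [32.0, -9.1, 5.6], [34.0, -9.7, 5.3], [36.0, -9.1, 5.8]]
bar angle in tool frame about z (deg) [np.float64(-0.44), np.float64(-0.51)] extent x 39.29810581111651
[ 1.79770225e+02 -1.04584369e-01  6.70953203e+01] [-0.13416864  0.15412415  0.2680097 ] [ 0.05623184 -0.09345971  9.55103769]
```

Emit:
send_rows:
  series: "0 0 0 0 0 0; 0 0 0 0 0 0; 0 0 -0.4 0 0 0; 0 0 -0.6 0 0 0; 0 0.6 -0.4 0 0 0"
  fingers: 0.5

```text
t: 17.3
eef_pos: [614.0, -9.6, 279.6]
tcp_rot: [3.141, -0.001, 1.172]
ft_force: [0.7, -0.0, 0.6]
opening: 0.499
grip_force: 0.0
```

Emit:
send_rows:
  series: "0 0.8 0 0 0 0; 0 0 0 0 0 0; 0 0 0 0 0 0"

```text
t: 17.68
eef_pos: [658.2, -28.7, 277.1]
tcp_rot: [-3.14, 0.0, 1.171]
ft_force: [-0.2, 0.0, -0.3]
opening: 0.503
grip_force: 0.0
```

```bash
python3 -c "
from hx import *
c=cam('wrist');pickle.dump(c,open('w7.pkl','wb'));W=cloud(c);X,Y,Z=[W[...,i] for i in range(3)]
print(env.state()['eef_pos'])
m=(Z>143)&(Z<153)&(np.hypot(X-581,Y-4)<50)
P=W[m];print(len(P),np.median(Z[m]),cv2.minAreaRect(P[:,:2].astype(np.float32)))
u,v=proj(c,[581,4,70]).astype(int);print(u,v);save(c,'w7.png',(u-50,v-40,u+50,v+35),8)"
```

```text
[657.97652784 -28.58033211 277.37748369]
1665 147.60153470369627 ((582.6593627929688, 7.6014404296875), (71.64383697509766, 16.441131591796875), 68.33335876464844)
180 183
```

View pics/w7.png

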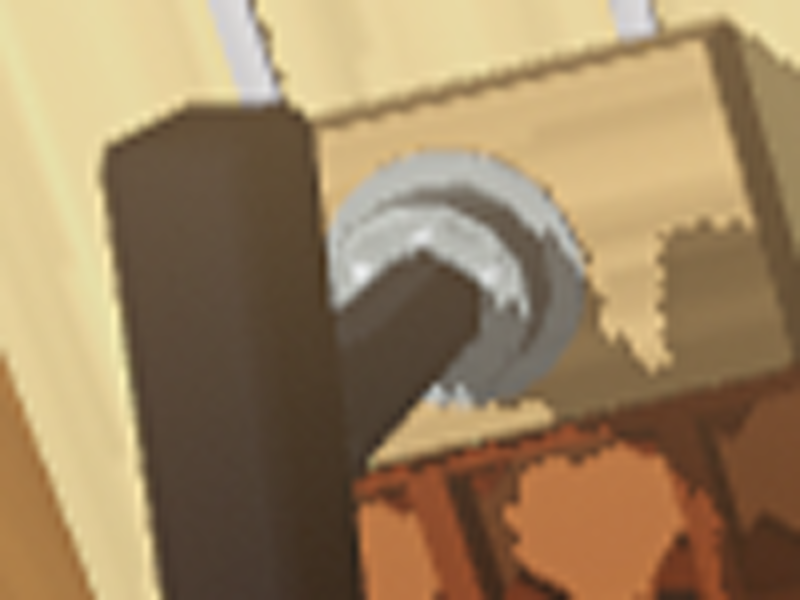

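```bash
python3 -c "
from hx import *
for f,cr,s,off,n in [('w2.pkl',[(403,235),(485,240),(517,305),(470,365),(398,355)],5,(263-80,196-60),0),('w7.pkl',[(425,225),(360,272),(480,270)],8,(130,143),1)]:
  c=pickle.load(open(f,'rb'))
  for a,b in cr:
    P=plane(c,a/s+off[0],b/s+off[1],61)[:2]; 
    d=P-[581,4.1];an=np.degrees(np.arctan2(d[1],d[0]));print(f,P.round(1),np.hypot(*d).round(1),an.round(1),'flat normal mod60',((an+30)%60-60).round(1))
"
```

```text
w2.pkl [571.    0.9] 10.5 -162.3 flat normal mod60 -12.3
w2.pkl [573.6  12.3] 11.0 132.0 flat normal mod60 -18.0
w2.pkl [584.   15.5] 11.7 75.4 flat normal mod60 -14.6
w2.pkl [591.9   7.5] 11.4 17.2 flat normal mod60 -12.8
w2.pkl [588.7  -2.6] 10.2 -41.2 flat normal mod60 -11.2
w7.pkl [586.4  13.9] 11.2 61.1 flat normal mod60 -28.9
w7.pkl [575.1  11.4] 9.4 128.7 flat normal mod60 -21.3
w7.pkl [590.5   5.2] 9.6 6.9 flat normal mod60 -23.1
```

```bash
python3 -c "
from h import *
plan([582,4.0,277],67.5,2);plan([582,4,195.5],67.5,2)"
```

```text
pos [658.  -28.6 277.4] rot [-179.9    0.    67.1]
0.00 -0.69 0.00 -0.00 0.00 -0.02; 0.01 -0.69 0.00 -0.00 0.00 -0.02
pos [658.  -28.6 277.4] rot [-179.9    0.    67.1]
0.00 -0.69 0.68 -0.00 0.00 -0.02; 0.01 -0.69 0.68 -0.00 0.00 -0.02
```

Emit:
send_rows:
  series: "0 -0.69 0 0 0 -0.03; 0 -0.69 0 0 0 -0.03; 0 0 0 0 0 0; 0 0 0.7 0 0 0; 0 0 0.45 0 0 0"

```text
t: 18.35
eef_pos: [582.1, 3.2, 207.8]
tcp_rot: [3.141, -0.0, 1.182]
ft_force: [0.2, 0.6, 0.5]
opening: 0.498
grip_force: 0.0
```

Emit:
send_rows:
  series: "0 0 0.21 0 0 0; 0 0 0 0 0 0"

```text
t: 18.6
eef_pos: [582.4, 3.1, 196.0]
tcp_rot: [-3.141, 0.0, 1.181]
ft_force: [-0.7, 0.5, -0.0]
opening: 0.502
grip_force: 0.0
```

Emit:
send_rows:
  series: "0 0 0 0 0 0; 0 0 0 0 0 0; 0 0 0 0 0 0; 0 0 0 0 0 0"
  fingers: 0

```text
t: 19.1
eef_pos: [582.4, 3.1, 196.6]
tcp_rot: [3.141, -0.0, 1.181]
ft_force: [-1.3, -0.1, 2.2]
opening: 0.165
grip_force: 30.0
```

```bash
python3 b.py; python3 -c "
from h import *
print(env.state()['eef_pos'])"
```

```text
[[16.0, -9.0, 6.2], [18.0, -8.9, 5.6], [20.0, -9.3, 6.1], [22.0, -8.9, 5.6], [24.0, -8.8, 5.6], [26.0, -9.2, 6.0], [28.0, -8.7, 5.5], [30.0, -9.0, 5.8], [32.0, -8.7, 6.0], [34.0, -9.2, 5.4], [36.0, -8.6, 5.3]]
bar angle in tool frame about z (deg) [np.float64(0.53), np.float64(-1.31)] extent x 40.211544706128315
[ 1.79966133e+02 -1.73590853e-02  6.76841947e+01] [-0.13554326  0.13184783 -0.09321129] [-0.53928737  0.71698411  2.58866307]
[582.37731233   3.10602215 196.58960175]
```

Emit:
send_rows:
  series: "0 0 0 0 0 -0.5; 0 0 0 0 0 -0.5; 0 0 0 0 0 0"

```text
t: 19.52
eef_pos: [582.4, 3.1, 196.6]
tcp_rot: [3.141, -0.0, 1.355]
ft_force: [-1.0, 0.1, 4.7]
opening: 0.168
grip_force: 30.0
```

```bash
python3 b.py | tail -2
```

```text
bar angle in tool frame about z (deg) [np.float64(0.33), np.float64(-0.92)] extent x 40.45354603744597
[ 1.79974424e+02 -7.44220443e-03  7.75841810e+01] [ 0.02245175  0.23956614 -0.05997056] [-0.91476734  1.04844433  5.3816642 ]
```

Emit:
send_rows:
  series: "0 0 0 0 0 -0.5; 0 0 0 0 0 -0.5; 0 0 0 0 0 0"

```text
t: 19.95
eef_pos: [582.3, 3.1, 196.6]
tcp_rot: [3.141, -0.0, 1.53]
ft_force: [-1.3, 0.8, 5.8]
opening: 0.166
grip_force: 30.0
```

```bash
python3 b.py | tail -2
```

```text
bar angle in tool frame about z (deg) [np.float64(0.68), np.float64(-0.61)] extent x 40.70229398643289
[ 1.79973138e+02 -2.55333369e-03  8.75829051e+01] [-0.01677632  0.28968685 -0.0785713 ] [-0.6003711   0.68633096  5.3799242 ]
```

Emit:
send_rows:
  series: "0 0 -0.25 0 0 0; 0 0 -0.3 0 0 0; 0 0.6 -0.2 0 0 0; 0 0.65 0 0 0 0; 0 0 0 0 0 0"

```text
t: 20.62
eef_pos: [658.7, -0.1, 241.5]
tcp_rot: [3.141, -0.0, 1.529]
ft_force: [-0.3, -0.2, -1.8]
opening: 0.168
grip_force: 30.0
```

Emit:
send_rows:
  series: "0 0 0 0 0 0; 0 0 0 0 0 0"

```text
t: 20.88
eef_pos: [656.5, 0.2, 241.5]
tcp_rot: [-3.141, -0.0, 1.53]
ft_force: [0.7, 0.2, -1.6]
opening: 0.171
grip_force: 30.0
```

Run:
```python
from hx import *
c=cam('wrist');pickle.dump(c,open('w8.pkl','wb'));W=cloud(c);X,Y,Z=[W[...,i] for i in range(3)]
m=(Z>58)&(Z<64)&(np.hypot(X-581,Y-4)<22);P=W[m][:,:2].astype(np.float32);print('head',len(P),cv2.minEnclosingCircle(P))
cen=cv2.minEnclosingCircle(P)[0]
m=(Z>41)&(Z<47)&(np.hypot(X-581,Y-4)<65);print('stop',cv2.minAreaRect(W[m][:,:2].astype(np.float32)))
hexang(c,cen)
print(env.state()['eef_pos'],env.state()['opening'],env.state()['tcp_rot'])
```

```text
head 460 ((580.9600219726562, 4.540129661560059), 14.414848327636719)
stop ((581.1085815429688, 4.581584930419922), (50.33159637451172, 90.11174011230469), 80.44452667236328)
hex centre [580.96640997   4.26011075] area 186.90199841494177 (194.9) edge dir mod60 25.401413 strength 0.664987
flat normal yaw mod 60: 55.401413 -4.598587
[6.56622022e+02 1.56612958e-01 2.41536741e+02] 0.1682527391427474 [-3.14144198e+00 -6.18853225e-05  1.53027181e+00]
```

```bash
cat > hv.py <<'E'
from hx import *
def prof(c,cen,thr):
    # radius of the dark/bright edge along rays from the centre, on plane z=61
    g=cv2.cvtColor(c['color'],cv2.COLOR_RGB2GRAY).astype(np.float32); out=[]
    for a in range(0,360,10):
        r=np.arange(4,13,.25); U=np.array([proj(c,[cen[0]+q*np.cos(np.radians(a)),cen[1]+q*np.sin(np.radians(a)),61]) for q in r]).astype(np.float32)
        v=cv2.remap(g,U[None,:,0],U[None,:,1],cv2.INTER_LINEAR)[0]
        k=np.where(v>thr)[0]; out.append(r[k[0]] if len(k) else 13)
    out=np.array(out); a=np.radians(np.arange(0,360,10)); z=(np.clip(out,6,10)*np.exp(6j*a)).mean()
    print(thr,out.tolist(),'vertex dir mod60',round(np.degrees(np.angle(z))/6%60,1),'amp',abs(z).round(2))
prof(pickle.load(open('w2.pkl','rb')),(581,4.14),140)
for t in (120,140,155): prof(pickle.load(open('w8.pkl','rb')),(580.97,4.4),t)
E
python3 hv.py
```

```text
140 [7.75, 8.25, 8.5, 8.0, 7.5, 7.5, 8.0, 8.25, 8.25, 7.75, 7.5, 7.5, 7.75, 8.0, 8.25, 7.75, 7.5, 7.5, 7.75, 8.25, 8.5, 7.75, 7.5, 7.5, 7.75, 8.0, 8.25, 7.75, 7.5, 7.5, 7.5, 8.25, 8.25, 7.75, 7.75, 7.5] vertex dir mod60 16.1 amp 0.21
120 [7.0, 7.0, 7.5, 7.75, 7.25, 7.0, 7.0, 7.25, 7.75, 7.75, 7.25, 6.75, 7.0, 7.0, 7.25, 7.75, 7.5, 7.25, 7.25, 7.5, 7.75, 7.75, 7.5, 7.25, 7.25, 7.5, 7.75, 8.0, 7.25, 6.5, 6.0, 6.0, 6.5, 7.0, 7.25, 7.0] vertex dir mod60 28.8 amp 0.19
140 [7.75, 7.5, 8.0, 8.25, 7.75, 7.25, 7.25, 7.5, 8.25, 8.0, 7.75, 7.25, 7.5, 7.25, 7.75, 8.25, 7.75, 7.5, 7.5, 8.0, 8.0, 8.25, 7.75, 7.75, 7.75, 8.0, 8.5, 8.25, 8.0, 7.25, 7.25, 7.5, 8.0, 8.25, 8.0, 7.75] vertex dir mod60 27.0 amp 0.2
155 [8.0, 8.0, 8.5, 8.5, 8.0, 7.75, 7.5, 7.75, 8.5, 8.25, 8.0, 7.5, 7.75, 7.5, 8.0, 8.5, 8.25, 8.0, 8.0, 8.25, 8.25, 8.5, 8.0, 8.0, 8.0, 8.25, 8.75, 8.5, 8.5, 7.75, 7.75, 8.0, 8.5, 8.5, 8.25, 8.0] vertex dir mod60 27.1 amp 0.18
```

```bash
python3 -c "
from h import *
plan([582.3,3.1,222],117,4)"
```

```text
pos [6.566e+02 2.000e-01 2.415e+02] rot [-180.    -0.    87.7]
-0.00 -0.31 0.08 -0.00 -0.00 -0.73; 0.04 -0.31 0.08 -0.00 -0.00 -0.73; 0.08 -0.30 0.08 -0.00 -0.00 -0.73; 0.12 -0.29 0.08 -0.00 -0.00 -0.73
```

Emit:
send_rows:
  series: "0 -0.31 0.08 0 0 -0.73; 0.04 -0.31 0.08 0 0 -0.73; 0.08 -0.3 0.08 0 0 -0.73; 0.12 -0.29 0.08 0 0 -0.73; 0 0 0 0 0 0"

```text
t: 21.55
eef_pos: [581.4, 3.5, 222.3]
tcp_rot: [-3.141, -0.0, 2.039]
ft_force: [-0.0, 0.2, -2.6]
opening: 0.165
grip_force: 30.0
```

Emit:
send_rows:
  series: "0 0 0 0 0 0; 0 0 0 0 0 0"

```text
t: 21.8
eef_pos: [583.0, 3.3, 222.2]
tcp_rot: [3.141, 0.0, 2.039]
ft_force: [-0.1, 0.0, -1.5]
opening: 0.166
grip_force: 30.0
```

```bash
python3 -c "
from h import *
plan([582.3,3.1,208],117,1)"; python3 b.py
```

```text
pos [583.    3.3 222.2] rot [180.    0.  116.8]
0.00 -0.01 0.24 0.00 0.00 -0.02
[]Traceback (most recent call last):
  File "b.py", line 7, in <module>
    ed=np.array(ed);print(ed.round(1).tolist());print('bar angle in tool frame about z (deg)',[np.degrees(np.arctan(np.polyfit(ed[:,0],ed[:,k],1)[0])).round(2) for k in (1,2)],'extent x',Q[:,0].max())
                                                                                                                               ~~^^^^^
IndexError: too many indices for array: array is 1-dimensional, but 2 were indexed
```

Expected (the bar is higher now). Insert.

Emit:
send_rows:
  series: "0 -0.01 0.12 0 0 -0.02; 0 0 0.1 0 0 0; 0 0 0.06 0 0 0; 0 0 0.04 0 0 0; 0 0 0 0 0 0"

```text
t: 22.48
eef_pos: [581.9, 3.1, 202.7]
tcp_rot: [-3.141, -0.0, 2.043]
ft_force: [0.3, 0.1, -1.6]
opening: 0.167
grip_force: 30.0
```

Emit:
send_rows:
  series: "0 0 0.05 0 0 0; 0 0 0.04 0 0 0; 0 0 0 0 0 0"

```text
t: 22.85
eef_pos: [581.9, 3.2, 197.2]
tcp_rot: [-3.141, -0.0, 2.044]
ft_force: [0.8, 0.1, -1.2]
opening: 0.168
grip_force: 30.0
```

Emit:
send_rows:
  series: "0 0 0.015 0 0 0; 0 0 0.01 0 0 0; 0 0 0 0 0 0"

```text
t: 23.22
eef_pos: [582.1, 3.1, 196.7]
tcp_rot: [3.141, 0.0, 2.044]
ft_force: [-1.3, -0.9, 6.2]
opening: 0.168
grip_force: 30.0
```

Emit:
send_rows:
  series: "0 0 0 0 0 0.4; 0 0 0 0 0 0.4; 0 0 0 0 0 0.4; 0 0 0 0 0 0.4; 0 0 0 0 0 0"

```text
t: 23.85
eef_pos: [582.0, 3.1, 196.6]
tcp_rot: [3.141, 0.0, 1.764]
ft_force: [-1.2, -0.5, 5.6]
opening: 0.166
grip_force: 30.0
```

```bash
python3 b.py|tail -2
```

```text
bar angle in tool frame about z (deg) [np.float64(0.88), np.float64(-0.42)] extent x 41.04277932545307
[1.79952024e+02 2.26764373e-02 1.01091690e+02] [-0.17815131  0.43856184  0.13203016] [-1.15079982 -0.0835059   5.34344182]
```

Emit:
send_rows:
  series: "0 0 0 0 0 0.4; 0 0 0 0 0 0.4; 0 0 0 0 0 0"

```text
t: 24.28
eef_pos: [582.1, 3.1, 196.6]
tcp_rot: [3.141, 0.0, 1.624]
ft_force: [-1.4, -0.6, 5.7]
opening: 0.168
grip_force: 30.0
```

```bash
python3 b.py|tail -2
```

```text
bar angle in tool frame about z (deg) [np.float64(-0.01), np.float64(-0.78)] extent x 40.964993778422624
[1.79942976e+02 1.42595360e-02 9.30912162e+01] [-0.13482863  0.47413584  0.13010068] [-2.19952704 -1.04312107  4.9635662 ]
```

Emit:
send_rows:
  series: "0 0 0 0 0 0.3; 0 0 0 0 0 0.2; 0 0 0 0 0 0"

```text
t: 24.7
eef_pos: [582.1, 3.1, 196.6]
tcp_rot: [3.141, 0.0, 1.537]
ft_force: [-0.9, -0.8, 4.8]
opening: 0.17
grip_force: 30.0
```

```bash
python3 b.py|tail -2
```

```text
bar angle in tool frame about z (deg) [np.float64(-0.07), np.float64(-1.04)] extent x 40.710876362813025
[1.79943787e+02 8.86049778e-03 8.81000930e+01] [-0.16751942  0.38842504  0.17350959] [-0.83169692  0.08282425  5.52463465]
```

Emit:
send_rows:
  series: "0 0 0 0 0 0.3; 0 0 0 0 0 0.2; 0 0 0 0 0 0; 0 0 0 0 0 0"

```text
t: 25.25
eef_pos: [582.1, 3.1, 196.7]
tcp_rot: [3.141, 0.0, 1.45]
ft_force: [-2.3, 0.5, 5.3]
opening: 0.167
grip_force: 30.0
```

Emit:
send_rows:
  series: "0 0 0 0 0 0; 0 0 0 0 0 0; 0 0 -0.4 0 0 0; 0 0 -0.6 0 0 0; 0 0.6 -0.4 0 0 0"
  fingers: 0.5

```text
t: 25.88
eef_pos: [617.2, -1.0, 281.9]
tcp_rot: [3.141, -0.0, 1.45]
ft_force: [0.6, -0.3, -0.2]
opening: 0.499
grip_force: 0.0
```

Emit:
send_rows:
  series: "0 0.8 0 0 0 0; 0 0 0 0 0 0; 0 0 0 0 0 0"

```text
t: 26.25
eef_pos: [664.8, -6.9, 279.2]
tcp_rot: [-3.14, -0.0, 1.45]
ft_force: [0.2, -0.4, -0.7]
opening: 0.5
grip_force: 0.0
```

```bash
cat > sp.py <<'E'
from hx import *
def arc(c):
    g=cv2.cvtColor(c['color'],cv2.COLOR_RGB2GRAY).astype(np.float32)
    for r in (10,11):
        U=np.array([proj(c,[581+r*np.cos(np.radians(a)),4.3+r*np.sin(np.radians(a)),61]) for a in range(-60,180,4)]).astype(np.float32)
        print(r,cv2.remap(g,U[None,:,0],U[None,:,1],cv2.INTER_LINEAR)[0].astype(int).tolist())
for n in ('w2','w8','w7'): print(n);arc(pickle.load(open(n+'.pkl','rb')))
c=cam('wrist');pickle.dump(c,open('w9.pkl','wb'));print('now');arc(c)
W=cloud(c);X,Y,Z=[W[...,i] for i in range(3)]
m=(Z>143)&(Z<153)&(np.hypot(X-581,Y-4)<50);print(np.median(Z[m]),cv2.minAreaRect(W[m][:,:2].astype(np.float32)))
print(env.state()['eef_pos'],env.state()['tcp_rot'])
E
python3 sp.py
```

```text
w2
10 [177, 178, 178, 186, 199, 206, 184, 178, 179, 180, 179, 177, 176, 176, 178, 179, 182, 182, 179, 183, 179, 179, 180, 180, 181, 180, 178, 177, 177, 178, 180, 181, 181, 180, 182, 182, 180, 180, 182, 182, 181, 179, 178, 178, 179, 181, 182, 187, 183, 184, 180, 180, 181, 181, 181, 181, 179, 178, 177, 178]
11 [178, 178, 177, 176, 193, 194, 181, 178, 179, 179, 179, 176, 175, 176, 177, 179, 179, 178, 193, 205, 190, 179, 179, 180, 181, 180, 178, 177, 178, 179, 181, 181, 180, 186, 200, 197, 179, 180, 181, 182, 182, 179, 177, 178, 179, 181, 182, 181, 185, 197, 191, 180, 180, 181, 182, 181, 178, 176, 175, 177]
w8
10 [178, 179, 180, 182, 188, 204, 214, 206, 196, 190, 185, 183, 182, 181, 179, 179, 180, 181, 182, 192, 201, 210, 216, 209, 189, 183, 184, 184, 182, 181, 180, 182, 183, 184, 184, 187, 200, 210, 197, 188, 183, 184, 184, 183, 181, 180, 181, 182, 183, 184, 184, 188, 195, 192, 187, 184, 183, 183, 182, 181]
11 [178, 180, 181, 181, 186, 196, 205, 202, 192, 185, 182, 183, 183, 181, 179, 179, 180, 181, 182, 188, 201, 210, 201, 195, 181, 182, 183, 183, 181, 177, 175, 178, 179, 181, 183, 183
[... 833 characters left out ...]
, 184, 185, 183, 182, 181, 182, 182, 185, 188, 204, 215, 221, 205, 185, 184, 184, 185, 183, 181, 179, 180, 182, 183, 183, 185, 198, 209, 204, 194, 187, 185, 186, 187, 173, 161, 133, 108, 86, 83]
11 [112, 112, 112, 112, 111, 111, 114, 129, 155, 183, 181, 182, 183, 184, 183, 183, 192, 198, 198, 186, 181, 180, 183, 183, 181, 180, 181, 182, 183, 183, 188, 192, 208, 200, 179, 181, 182, 182, 183, 181, 179, 179, 181, 183, 183, 183, 187, 194, 192, 183, 182, 183, 184, 184, 184, 184, 167, 143, 106, 90]
147.6406886473095 ((581.46484375, 7.235406875610352), (73.4018325805664, 16.48972511291504), 84.25090026855469)
[664.60991701  -6.8717686  279.52934986] [-3.14041687e+00 -8.12295833e-05  1.45019329e+00]
```

```bash
python3 -c "
from h import *
plan([582.1,3.1,279],83.5,2)"
```

```text
pos [664.6  -6.9 279.5] rot [-179.9   -0.    83.1]
-0.00 -0.69 0.01 -0.00 -0.00 -0.02; 0.00 -0.69 0.00 -0.00 -0.00 -0.02
```

Emit:
send_rows:
  series: "0 -0.69 0 0 0 -0.03; 0 -0.69 0 0 0 -0.03; 0 0 0 0 0 0; 0 0 0.7 0 0 0; 0 0 0.5 0 0 0"

```text
t: 26.92
eef_pos: [583.0, 2.8, 207.1]
tcp_rot: [3.141, -0.0, 1.461]
ft_force: [0.3, -0.1, -0.2]
opening: 0.501
grip_force: 0.0
```

Emit:
send_rows:
  series: "0 0 0.19 0 0 0; 0 0 0 0 0 0"

```text
t: 27.18
eef_pos: [583.3, 2.7, 196.5]
tcp_rot: [-3.141, -0.0, 1.461]
ft_force: [-0.3, -0.1, -0.7]
opening: 0.499
grip_force: 0.0
```

Emit:
send_rows:
  series: "0 0 0 0 0 0; 0 0 0 0 0 0; 0 0 0 0 0 0; 0 0 0 0 0 0"
  fingers: 0

```text
t: 27.68
eef_pos: [582.9, 2.8, 196.8]
tcp_rot: [-3.141, -0.0, 1.461]
ft_force: [-3.1, 0.5, 4.6]
opening: 0.167
grip_force: 30.0
```

Emit:
send_rows:
  series: "0 0 0.01 0 0 0.3; 0 0 0 0 0 0.3; 0 0 0 0 0 0.3; 0 0 0 0 0 0.3; 0 0 0 0 0 0"

```text
t: 28.3
eef_pos: [583.0, 2.8, 196.8]
tcp_rot: [3.141, 0.0, 1.251]
ft_force: [-2.9, -0.1, 9.2]
opening: 0.167
grip_force: 30.0
```

```bash
python3 b.py | tail -2
```

```text
bar angle in tool frame about z (deg) [np.float64(-1.0), np.float64(-1.28)] extent x 40.88332219312982
[1.79989664e+02 7.34997745e-04 7.16988970e+01] [-0.02625291  0.86031528  0.15729283] [-4.05753837 -0.33444538 10.04997593]
```

Emit:
send_rows:
  series: "0 0 0 0 0 0; 0 0 0 0 0 0; 0 0 -0.4 0 0 0; 0 0 -0.6 0 0 0; 0 0.6 -0.4 0 0 0"
  fingers: 0.5

```text
t: 28.98
eef_pos: [616.8, -8.1, 281.8]
tcp_rot: [3.141, -0.0, 1.252]
ft_force: [0.6, -0.9, -0.2]
opening: 0.496
grip_force: 0.0
```

Emit:
send_rows:
  series: "0 0.8 0 0 0 0; 0 0 0 0 0 0; 0 0 0 0 0 0"

```text
t: 29.35
eef_pos: [662.3, -23.5, 279.2]
tcp_rot: [-3.14, 0.0, 1.251]
ft_force: [-0.1, -0.3, 0.6]
opening: 0.503
grip_force: 0.0
```

```bash
python3 sp.py | sed -n '/now/,$p'
```

```text
now
10 [112, 112, 113, 113, 113, 114, 113, 112, 115, 124, 146, 165, 183, 191, 194, 204, 209, 204, 194, 185, 185, 186, 185, 183, 182, 181, 184, 184, 190, 201, 213, 219, 203, 191, 183, 184, 185, 185, 182, 181, 181, 182, 183, 184, 184, 186, 201, 214, 212, 199, 183, 169, 158, 135, 110, 91, 83, 83, 83, 84]
11 [112, 112, 112, 113, 113, 113, 113, 112, 122, 141, 168, 182, 185, 186, 191, 200, 201, 197, 189, 180, 180, 180, 180, 179, 176, 172, 176, 181, 187, 194, 199, 203, 195, 189, 182, 182, 183, 183, 179, 177, 177, 180, 181, 183, 183, 181, 185, 199, 194, 185, 184, 186, 184, 169, 145, 112, 90, 83, 83, 84]
147.63937148347975 ((582.2826538085938, 7.342731475830078), (73.31475067138672, 17.145360946655273), 72.90267181396484)
[662.1675231  -23.35010071 279.50081384] [-3.14038811e+00  1.00235593e-04  1.25138452e+00]
```

```bash
python3 -c "
from cell import env
print(env.job_done())"
```

```text
the job is handed in; nothing more can be done
None
```

I've handed the job in, and no verdict came back: the panel looks snug, the screw reads about 75° (its end, by camera marks) and the key is standing seated and released; on the way I wrongly turned the screw back about 20° and had to re-seat the key and retighten it.

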